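# Nip-check the jar caps and pin the loose one

### The arm

A 6-joint arm with a two-finger parallel gripper is mounted at the origin on the work surface. World frame = base frame: x ahead of the robot, y to its left, z up, the work surface at z = 0. Lengths are in mm, angles in rad, forces in N, time in s.
With the tool pointing down it reaches from about 275 to 750 mm from the base axis. Payload 10.2 kg.
Tool frame: the origin (TCP) lies at the very end of the fingers, on their centre line; the grasp point (between the pads) lies 19 mm behind it; z points along the fingers, y is the line along which they close (so a half turn about z gives the same grasp; the last joint's range is limited). The gripper opens to 85 mm and grips with 20 to 120 N. Pads are 22 mm wide; open, the fingers measure 114 mm over their backs; the gripper's body (76 mm by 85 mm) begins 54 mm behind the grasp point. The pads swing forward as they close: fully open they stand 13 mm farther back than shut.
Start: joints at [0.997, 0.313, 1.498, -0, 1.331, -0.223], TCP at [180.429, 493.028, 231.294] pointing down, gripper open.
Joint ranges: [-2.94, 2.94], [-0.97, 2.17], [0.19, 2.56], [-1.23, 4.37], [0.02, 3.11], [-2.88, 2.88]. Speed limits (rad/s): [2.39, 2.39, 3.01, 3.14, 3.14, 3.14].

### API

Orientations are given as a rotation vector (axis times angle).
In Python, from workcell import get_obs, capture, hand_in gives the robot as it stands.
- The arm moves only by the tool apply_moves, never from a script. Its arguments are lists of equal length, an entry for each row: "translation": the shift along the world's x, y, z in units of 0.12 m (1.0 is 0.12 m), a list of three; "angular": the turn, a rotation vector about the world's x, y, z in units of 360 degrees (1.0 is 360 degrees), a list of three. A call has exactly 8 rows; each row is the pose to reach, as a shift and turn from the pose commanded when the call began, turning the shorter way round; what a row does not reach only later rows make up. A row lasts 1/10 s, in which the tool goes at most 50 mm and 8.59 degrees, less where a joint would pass 70% of its speed; a pose out of reach is approached as far as the arm can. A call with a number of a shift or a turn outside -1 to 1 is refused whole. A call with a gripper value outside its range is refused whole. "claw" is the closure, from 0 (fully open) to 1 (shut), set as the call begins (left out, the last holds). The fingers move at their own pace and stop on an object; the grip force is fixed at half the most. Time passes only in rows, so rows that repeat a pose let the fingers close, or fill a call up. It gives the time, the measured TCP pose, the force, the opening and the grip force at its end, in the units of the state.
- get_obs(): the state, without advancing time (a new reading comes with each control period).
- capture(name): name is "side" or "top" or "wrist"; returns a dict with "color" (384x512x3 uint8, red, green, blue), "vfov" (degrees; the focal length in pixels is half the picture's height over the tangent of half this angle, whatever the lens; pixels are square), "cx", "cy" (the principal point, pixels), "rvec" (rotation vector, rad) and "tvec" (3), from world to camera coordinates, as OpenCV has them. Camera axes: x right, y down, z forward; pixel columns grow to the right and rows downward; lengths in mm; the calibration is good to about 2 mm. A picture is of the moment at which its call begins. There is no depth.
- hand_in(): hands the job in; it is judged then, once.
The state is a dict: "clock": time; "joints": joint angles; "dq": joint speeds; "joint_torque": joint torques, N m; "position": TCP position; "ee_rot": TCP orientation; "force": force on the tool from outside, world axes, zero at the start; "moment": the same for the moment, N m; "opening": finger opening in mm; "grasp_force": force on a finger pad.
Only numpy, scipy, OpenCV 4.12 (cv2) and the standard library are available. Lean on these libraries where they do the work, as an engineer would, in place of code of your own. Each camera call takes 0.05 s, during which the arm holds its last target. There are 200 camera calls.

### The job

Check the screw caps of the three sample jars: turn each one clockwise by about 15 degrees (never beyond 30, and never loosen one) and feel how hard it is to get moving. One cap gives far more easily than the others: once all three have been tried, take the marker pin from its stand and put it fully home in the hole of that jar's holder, pressing gently. Put it in no other jar's hole, and leave the glassware and bottle around alone.

Things in the scene. Friction and masses are not known exactly. Their poses are not given: they have to be found in the camera images.
- holder_a: jar holder: fixed light wood block, 150 (its x) by 100 (its y) by 45 mm high, carrying one capped jar at x = -25 mm and one pin hole at x = +50 mm of its own frame (y = 0 for both). Origin: centre of its underside, on the bench; z up. The three holders look alike.
- cap_a_mid (a point): the round white screw cap of the jar on holder_a; this point lies on its upright axis, half-way up its cylinder. The cap is 48 mm in diameter and 22 mm high, its underside 32 mm and its top 54 mm above the holder's top face, plus a raised bar 36 x 6 x 3 mm across the top, which lies along the holder's x axis at the start. Below it the amber glass jar is a straight cylinder 44 mm in diameter. Jar and holder do not move.
- jar_a: amber glass jar on holder_a, fixed: a straight cylinder 44 mm in diameter with a paper band, carrying the cap. Inside it the thread clamps a sound cap with some 100 N, the loose one with some 20 N. Origin: on its axis, at the holder's top face (45 mm above the bench).
- cap_a (a joint): turn of the cap on jar_a, rad: 0 at the start, grows clockwise seen from above. It stays where left, but a sound cap springs back about 0.05 rad when let go (gasket wind-up). The cap neither rises nor sinks. Torque to turn it, also left on it while held still after a turn: over 0.28 N m if sound, under 0.12 N m if loose. A grip of 40 N does not slip.
- hole_a (a point): pin hole of holder_a: centre of its mouth, flush with the holder's top face (45 mm above the bench). Upright round blind hole, 14.5 mm in diameter, 32 mm deep, 75 mm from the jar's axis.
- holder_b: jar holder: fixed light wood block, 150 (its x) by 100 (its y) by 45 mm high, carrying one capped jar at x = -25 mm and one pin hole at x = +50 mm of its own frame (y = 0 for both). Origin: centre of its underside, on the bench; z up. The three holders look alike.
- cap_b_mid (a point): the round white screw cap of the jar on holder_b; this point lies on its upright axis, half-way up its cylinder. The cap is 48 mm in diameter and 22 mm high, its underside 32 mm and its top 54 mm above the holder's top face, plus a raised bar 36 x 6 x 3 mm across the top, which lies along the holder's x axis at the start. Below it the amber glass jar is a straight cylinder 44 mm in diameter. Jar and holder do not move.
- jar_b: amber glass jar on holder_b, fixed: a straight cylinder 44 mm in diameter with a paper band, carrying the cap. Inside it the thread clamps a sound cap with some 100 N, the loose one with some 20 N. Origin: on its axis, at the holder's top face (45 mm above the bench).
- cap_b (a joint): turn of the cap on jar_b, rad: 0 at the start, grows clockwise seen from above. It stays where left, but a sound cap springs back about 0.05 rad when let go (gasket wind-up). The cap neither rises nor sinks. Torque to turn it, also left on it while held still after a turn: over 0.28 N m if sound, under 0.12 N m if loose. A grip of 40 N does not slip.
- hole_b (a point): pin hole of holder_b: centre of its mouth, flush with the holder's top face (45 mm above the bench). Upright round blind hole, 14.5 mm in diameter, 32 mm deep, 75 mm from the jar's axis.
- holder_c: jar holder: fixed light wood block, 150 (its x) by 100 (its y) by 45 mm high, carrying one capped jar at x = -25 mm and one pin hole at x = +50 mm of its own frame (y = 0 for both). Origin: centre of its underside, on the bench; z up. The three holders look alike.
- cap_c_mid (a point): the round white screw cap of the jar on holder_c; this point lies on its upright axis, half-way up its cylinder. The cap is 48 mm in diameter and 22 mm high, its underside 32 mm and its top 54 mm above the holder's top face, plus a raised bar 36 x 6 x 3 mm across the top, which lies along the holder's x axis at the start. Below it the amber glass jar is a straight cylinder 44 mm in diameter. Jar and holder do not move.
- jar_c: amber glass jar on holder_c, fixed: a straight cylinder 44 mm in diameter with a paper band, carrying the cap. Inside it the thread clamps a sound cap with some 100 N, the loose one with some 20 N. Origin: on its axis, at the holder's top face (45 mm above the bench).
- cap_c (a joint): turn of the cap on jar_c, rad: 0 at the start, grows clockwise seen from above. It stays where left, but a sound cap springs back about 0.05 rad when let go (gasket wind-up). The cap neither rises nor sinks. Torque to turn it, also left on it while held still after a turn: over 0.28 N m if sound, under 0.12 N m if loose. A grip of 40 N does not slip.
- hole_c (a point): pin hole of holder_c: centre of its mouth, flush with the holder's top face (45 mm above the bench). Upright round blind hole, 14.5 mm in diameter, 32 mm deep, 75 mm from the jar's axis.
- pin_mid (a point): marker pin, metal, 60 g, loose: the point on its axis half-way up its grip. From the bottom: round shank 12 mm in diameter and 25 mm long with a tapered foot, collar 26 mm in diameter and 6 mm high, round grip 18 mm in diameter and 44 mm high. This point lies 53 mm above the foot, 28 mm above the collar's underside and 22 mm below the top. It starts upright in the stand, the collar resting on the stand's top; z along the pin.
- stand: fixed wooden parking block for the pin, 70 by 70 by 45 mm high, with one hole like the others at its centre, where the pin starts. Origin: centre of its underside.
- flask: bystander: conical glass flask 74 mm across, 108 mm high; origin at the centre of its underside
- beaker: bystander: glass beaker 68 mm across, 90 mm high; origin at the centre of its underside
- bottle: bystander: plastic bottle 56 mm across, 120 mm high; origin at the centre of its underside
There are look-alikes about, which are no part of the job. Leave any pink or red look-alike of the holder_c alone. Of the things that look like the part that bears pin_mid, the smaller one is meant.

How it is judged:
By the outcome, as a careful person would: the job done as asked, in the order asked, and still so for the second after the job is handed in, with the robot touching nothing.
It also fails if it takes over 67 s, if anything falls off the work surface, if the arm or the gripper's body presses on something with over 40 N, if the wrist force passes 120 N, or if a joint passes its speed limit or range.

## Working session

There is one attempt and no reset: what is moved stays moved. The work goes in short steps, Python scripts to look and compute and a tool call to move; the robot and the scene stay as the last step left them, time stands still between calls to the robot, and variables do not carry over. Pictures are saved under pics/ and viewed, at most 10 in all, crops included, and the job is handed in when it is done.

Besides the shell and the picture viewer there is one more tool, called after "Emit:" as name(argument=value, ...), one argument or row to a line, values as JSON. apply_moves: Moves the arm, as the interface text tells. Its arguments: {"type":"object","properties":{"translation":{"type":"array","items":{"type":"array","items":{"type":"number","minimum":-1,"maximum":1}}},"angular":{"type":"array","items":{"type":"array","items":{"type":"number","minimum":-1,"maximum":1}}},"claw":{"type":"number"}},"required":["translation","angular"]}

```bash
ls; mkdir -p pics
python3 - <<'E'
from workcell import *
import cv2,numpy as np
for n in("side","top"):
    c=capture(n);cv2.imwrite(f"pics/{n}0.png",c["color"][:,:,::-1]);print(n,c["vfov"],c["cx"],c["cy"],c["rvec"],c["tvec"])
    R=cv2.Rodrigues(np.array(c["rvec"],float))[0];print(-R.T@np.array(c["tvec"]))
print(get_obs())
E
```

```text
pics
side 50.80443329354544 252.8376380123088 189.5443602354011 [ 0.36073403 -2.54554573  1.50293179] [493.14227554 115.38536689 933.27543162]
[243.20666975 869.73248778 558.49980624]
top 48.75154379790294 261.2574793850291 193.84918737666177 [ 2.07477107 -2.14878053  0.22452558] [  69.94815234  507.08813719 1203.67140458]
[ 248.02960313   59.75624654 1282.87430408]
{'clock': 0.1, 'joints': array([ 9.96608854e-01,  3.13383837e-01,  1.49834723e+00, -5.68098431e-06,
        1.33100886e+00, -2.23444221e-01]), 'dq': array([ 6.83991050e-04,  1.13515814e-05, -3.41372834e-03,  2.36082233e-04,
        1.47237160e-03,  4.11539380e-04]), 'joint_torque': array([ 4.42374105e-03, -4.12904978e+01, -2.60140693e+01, -4.64138884e-05,
        3.06450784e-03, -1.77402745e-05]), 'position': array([180.29577736, 492.82829079, 230.80275577]), 'ee_rot': array([-5.48047461e-01, -3.09297244e+00,  1.66383351e-03]), 'force': array([ 0.0266339 , -0.11811014, -0.43846938]), 'moment': array([ 0.00633659, -0.04207614, -0.03834093]), 'grasp_force': 0.0, 'opening': 85.24049916837276}
```

View pics/top0.png

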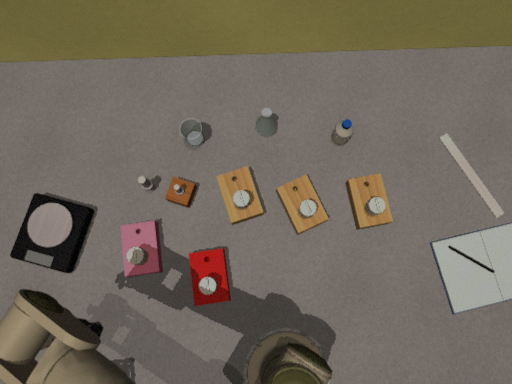

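View pics/side0.png

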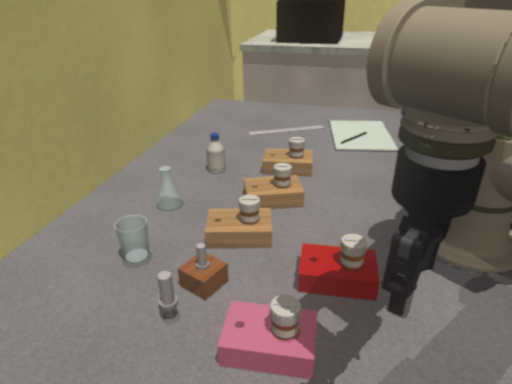

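The top view shows wood holders at about (240,195), (302,204) and (370,201), with caps at (241,199), (308,208) and (377,205). The stand and small pin are at (180,190), and a larger look-alike pin is at (146,183). The pink and red holders are decoys. The flask, beaker and bottle stand behind.

```bash
cat > h.py <<'E'
from workcell import *
import cv2,numpy as np
def cam(c):
    R=cv2.Rodrigues(np.array(c["rvec"],float))[0];return R,np.array(c["tvec"],float).ravel(),192/np.tan(np.radians(c["vfov"]/2))
def ray(c,uv,z):
    R,t,f=cam(c);o=-R.T@t
    d=R.T@np.array([(uv[0]-c["cx"])/f,(uv[1]-c["cy"])/f,1]);return (o+d*(z-o[2])/d[2])
def proj(c,p):
    R,t,f=cam(c);q=R@np.array(p,float)+t;return q[:2]/q[2]*f+[c["cx"],c["cy"]]
def blobs(m,lo,hi=1e9):
    n,l,s,ce=cv2.connectedComponentsWithStats(m.astype(np.uint8));return [(ce[i],s[i,4],l==i) for i in range(1,n) if lo<=s[i,4]<=hi]
E
python3 - <<'E'
from h import *
c=capture("top");im=c["color"];hsv=cv2.cvtColor(im,cv2.COLOR_RGB2HSV)
H,S,V=[hsv[:,:,i].astype(int) for i in range(3)]
wood=(H>8)&(H<22)&(S>90)&(V>110)
for ce,a,l in blobs(wood,400):
    cn=max(cv2.findContours(l.astype(np.uint8),0,2)[0],key=len);hull=cv2.convexHull(cn)
    r=cv2.minAreaRect(cn);ins=np.zeros(l.shape,np.uint8);cv2.fillPoly(ins,[hull],1);ins=cv2.erode(ins,np.ones((5,5)))>0
    print("holder",ce,a,r, [ray(c,p,45)[:2].round() for p in cv2.boxPoints(r)])
    for b in blobs(ins&(S<70)&(V>130),40):print(" cap",b[0],b[1],ray(c,b[0],97)[:2].round(1))
    for b in blobs(ins&(V<90),3):print(" hole",b[0],b[1],ray(c,b[0],45)[:2].round(1))
st=(H>3)&(H<16)&(S>120)&(V>50)&(V<=140); 
for b in blobs(st,150):print("st",b[0],b[1],ray(c,b[0],45)[:2].round(1))
for p in((179,187),(142,179)):print(ray(c,p,95)[:2])
o=cv2.resize(im[100:260,100:420],None,fx=2.5,fy=2.5,interpolation=2);cv2.imwrite("pics/topz.png",o[:,:,::-1])
c=capture("wrist");print(c["vfov"],c["cx"],c["cy"]);R,t,f=cam(c);p=-R.T@t;ob=get_obs();T=cv2.Rodrigues(ob["ee_rot"])[0]
print("cam in tool",T.T@(p-ob["position"]),(R@T).round(2))
E
```

```text
holder [238.60421369 193.19563582] 1329 ((239.36294555664062, 193.98550415039062), (49.3351936340332, 33.832244873046875), 72.07208251953125) [array([572., 187.]), array([601.,  90.]), array([455.,  49.]), array([427., 145.])]
 cap [240.75598086 197.79904306] 209 [490.5 111.3]
 hole [233.5 178. ] 10 [562.7 133.9]
 hole [244.57142857 205.57142857] 21 [477.2 102.8]
holder [368.96280088 199.16994894] 1371 ((370.0588684082031, 200.2352752685547), (51.90262222290039, 33.469913482666016), 75.96376037597656) [array([ 547., -209.]), array([ 569., -309.]), array([ 415., -332.]), array([ 394., -234.])]
 cap [376.83796296 204.65277778] 216 [ 457.  -275.1]
 hole [366.  183.5] 12 [ 531.7 -263.2]
 hole [368. 209.] 39 [ 454.  -262.4]
holder [301.08810888 202.58309456] 1396 ((302.0, 203.5), (50.98234558105469, 33.541019439697266), 63.43495178222656) [array([527.,   9.]), array([570., -84.]), array([ 429., -143.]), array([388., -52.])]
 cap [307.81018519 207.26851852] 216 [456.3 -78.4]
 hole [294.42857143 187.71428571] 7 [526.3 -47.9]
 hole [301.33333333 214.66666667] 3 [444.  -64.1]
holder [179.21090047 190.94312796] 422 ((179.30001831054688, 190.60000610351562), (23.084625244140625, 23.084627151489258), 18.434947967529297) [array([509., 340.]), array([575., 319.]), array([550., 253.]), array([484., 275.])]
 hole [181.25581395 188.62790698] 43 [535.4 291. ]
st [180.36021505 190.66129032] 372 [529.3 293.6]
[528.82618741 288.16283667]
[556.3121292  395.12466714]
62.877192320417706 253.83303610127072 193.65974894506496
cam in tool [  70.4527497    -0.15169688 -142.8903898 ] [[-0.    1.    0.  ]
 [-0.96 -0.   -0.28]
 [-0.28 -0.    0.96]]
```

View pics/topz.png

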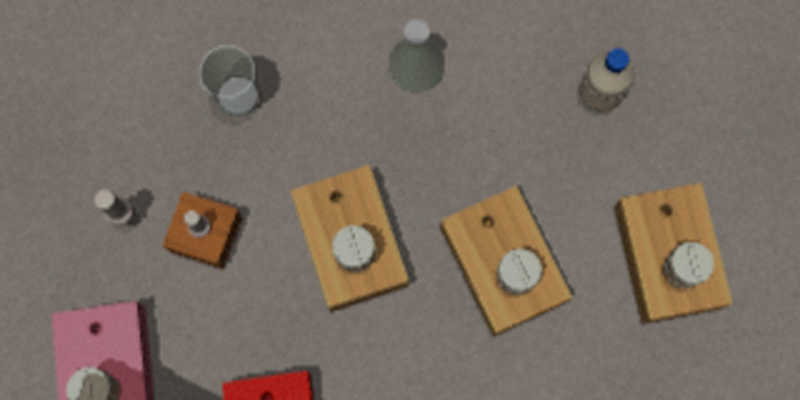

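The close-up confirms three wood holders with pin holes, a slim pin in the stand, and a look-alike standing loose to its left. Now I'll move over the first holder.

Emit:
apply_moves(
  translation=[
    [0.13, -0.16, 0],
    [0.26, -0.32, 0],
    [0.38, -0.48, 0],
    [0.5, -0.63, -0.05],
    [0.62, -0.78, -0.08],
    [0.74, -0.9, -0.1],
    [0.8, -0.98, -0.1],
    [0.8, -0.98, -0.1],
  ],
  angular=[
    [0, 0, 0],
    [0, 0, 0],
    [0, 0, 0],
    [0, 0, 0],
    [0, 0, 0],
    [0, 0, 0],
    [0, 0, 0],
    [0, 0, 0],
  ],
  claw=0,
)

```text
clock: 1.0
position: [276.9, 374.8, 219.3]
ee_rot: [-0.551, -3.093, 0.0]
force: [0.5, 1.1, 0.5]
opening: 85.7
grasp_force: 0.0
```

Emit:
apply_moves(
  translation=[
    [0.13, -0.16, 0],
    [0.26, -0.32, 0],
    [0.38, -0.48, 0],
    [0.5, -0.63, -0.05],
    [0.62, -0.78, -0.08],
    [0.74, -0.9, -0.1],
    [0.8, -1.0, -0.15],
    [0.8, -1.0, -0.15],
  ],
  angular=[
    [0, 0, 0],
    [0, 0, 0],
    [0, 0, 0],
    [0, 0, 0],
    [0, 0, 0],
    [0, 0, 0],
    [0, 0, 0],
    [0, 0, 0],
  ],
)

```text
clock: 1.8
position: [372.5, 255.2, 200.9]
ee_rot: [-0.55, -3.092, 0.001]
force: [0.1, 0.2, 0.1]
opening: 85.3
grasp_force: 0.0
```

Emit:
apply_moves(
  translation=[
    [0.13, -0.16, 0],
    [0.26, -0.32, 0],
    [0.38, -0.48, -0.05],
    [0.5, -0.63, -0.1],
    [0.62, -0.78, -0.15],
    [0.74, -0.9, -0.2],
    [0.8, -1.0, -0.25],
    [0.8, -1.0, -0.25],
  ],
  angular=[
    [0, 0, 0],
    [0, 0, 0],
    [0, 0, 0],
    [0, 0, 0],
    [0, 0, 0],
    [0, 0, 0],
    [0, 0, 0],
    [0, 0, 0],
  ],
)

```text
clock: 2.6
position: [468.4, 135.3, 170.6]
ee_rot: [-0.549, -3.092, 0.0]
force: [0.1, -0.4, 0.3]
opening: 85.6
grasp_force: 0.0
```

```bash
cat >> h.py <<'E'
def wcap(name,guess):
    c=capture("wrist");im=c["color"];cv2.imwrite(f"pics/{name}.png",im[:,:,::-1])
    hsv=cv2.cvtColor(im,cv2.COLOR_RGB2HSV);S,V=hsv[:,:,1].astype(int),hsv[:,:,2].astype(int)
    g=proj(c,[*guess,99]);print("guess px",g.round())
    for b in blobs((S<60)&(V>120),400):
        (ctr,r)=cv2.minEnclosingCircle(max(cv2.findContours(b[2].astype(np.uint8),0,2)[0],key=len))
        print(b[0].round(1),b[1],"circ",np.round(ctr,1),round(r,1),"->",ray(c,b[0],99)[:2].round(1),ray(c,ctr,99)[:2].round(1))
    o=get_obs();print(o["position"].round(1),o["moment"].round(3),o["joints"].round(2));return c
E
python3 -c "
from h import *
wcap('w1',(490.5,111.3))"
```

```text
guess px [234. 241.]
[324.8 152.1] 78760 circ [287.7 189.5] 256.7 -> [449.9 193.6] [466.4 161.3]
[ 18.3 157.6] 2407 circ [ 12.1 162.7] 43.1 -> [380.7  -5.9] [382.3 -11.9]
[237.7 234.4] 3412 circ [237.3 231.2] 37.3 -> [486.4 115.7] [483.9 116.2]
[ 39.3 239.8] 437 circ [ 33.5 243.5] 24.4 -> [439.5 -24.6] [440.7 -30.3]
[ 12.8 274.2] 1686 circ [  5.7 276.7] 36.7 -> [457.7 -58.9] [457.7 -65.3]
[468.1 135.9 171.1] [ 0.019  0.007 -0.019] [ 0.04  0.29  1.7   0.    1.16 -1.18]
```

View pics/w1.png

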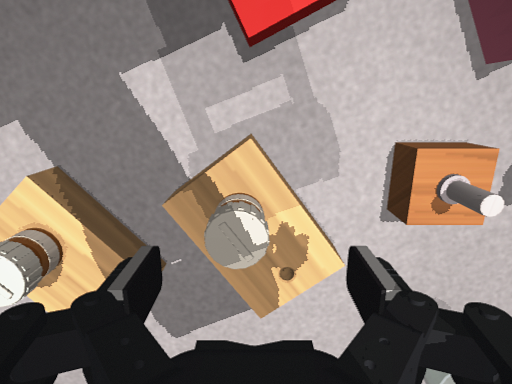

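Wrist view: the cap top disc is centred at about (236.5,238.5) with radius 32, and the hole is at (288,273). The pin in the stand has its top at (491,205), with the collar near (452,190).

```bash
python3 -c "
from h import *
c=capture('wrist')
for p,z in(((236.5,238.5),99),((288,273),45),((491,205),95)):print(ray(c,p,z)[:2].round(1))
o=get_obs();print(o['position'])
g=cv2.cvtColor(c['color'],cv2.COLOR_RGB2GRAY)
print(cv2.HoughCircles(g[195:285,190:285],3,1.5,50,param1=100,param2=.6,minRadius=28,maxRadius=38))"
```

```text
[489.  114.2]
[561.7 136.3]
[530.  298.4]
[467.94063805 136.21089297 171.42541648]
[[[45.75 45.75 30.55]
  [84.75 11.25 37.15]
  [72.75 89.25 33.85]
  [ 6.75 11.25 33.85]
  [ 2.25 89.25 28.75]]]
```

Emit:
apply_moves(
  translation=[
    [0.18, -0.19, 0],
    [0.18, -0.19, -0.15],
    [0.18, -0.19, -0.35],
    [0.18, -0.19, -0.55],
    [0.18, -0.19, -0.7],
    [0.18, -0.19, -0.8],
    [0.18, -0.19, -0.86],
    [0.18, -0.19, -0.86],
  ],
  angular=[
    [0, 0, 0],
    [0, 0, 0],
    [0, 0, 0],
    [0, 0, 0],
    [0, 0, 0],
    [0, 0, 0],
    [0, 0, 0],
    [0, 0, 0],
  ],
)

```text
clock: 3.5
position: [489.8, 113.0, 67.9]
ee_rot: [-0.547, -3.093, 0.0]
force: [0.1, -0.2, 0.1]
opening: 85.5
grasp_force: 0.0
```

Emit:
apply_moves(
  translation=[
    [0, 0, 0],
    [0, 0, 0],
    [0, 0, 0],
    [0, 0, 0],
    [0, 0, 0],
    [0, 0, 0],
    [0, 0, 0],
    [0, 0, 0],
  ],
  angular=[
    [0, 0, 0],
    [0, 0, 0],
    [0, 0, 0],
    [0, 0, 0],
    [0, 0, 0],
    [0, 0, 0],
    [0, 0, 0],
    [0, 0, 0],
  ],
  claw=1,
)

```text
clock: 4.3
position: [490.6, 113.0, 69.1]
ee_rot: [0.548, 3.092, 0.002]
force: [-1.4, 2.8, 6.0]
opening: 46.7
grasp_force: 61.0
```

```bash
python3 -c "
from h import *
o=get_obs();print(o)"
```

```text
{'clock': 4.3, 'joints': array([-7.07170501e-03,  4.60368153e-01,  1.75514414e+00,  9.98789666e-04,
        9.24162012e-01, -1.22745617e+00]), 'dq': array([-0.00047845,  0.00177325, -0.00055778, -0.00132715,  0.00097333,
       -0.00130495]), 'joint_torque': array([-1.49742119e+00, -3.94756544e+01, -1.91742969e+01, -6.13597669e-01,
       -2.77364608e-01, -3.89402005e-03]), 'position': array([490.5671719 , 113.03722142,  69.1485327 ]), 'ee_rot': array([5.48236481e-01, 3.09160098e+00, 1.73868418e-03]), 'force': array([-1.42977445,  2.77306674,  6.0278368 ]), 'moment': array([ 0.51344791,  0.17840347, -0.00481983]), 'grasp_force': 61.00158512592316, 'opening': 46.679279221758904}
```

Emit:
apply_moves(
  translation=[
    [0, 0, 0],
    [0, 0, 0],
    [0, 0, 0],
    [0, 0, 0],
    [0, 0, 0],
    [0, 0, 0],
    [0, 0, 0],
    [0, 0, 0],
  ],
  angular=[
    [0, 0, -0.008],
    [0, 0, -0.016],
    [0, 0, -0.024],
    [0, 0, -0.032],
    [0, 0, -0.04],
    [0, 0, -0.047],
    [0, 0, -0.047],
    [0, 0, -0.047],
  ],
)

```text
clock: 5.1
position: [490.5, 112.9, 69.1]
ee_rot: [0.996, 2.978, 0.001]
force: [-1.6, 2.0, 5.9]
opening: 46.6
grasp_force: 60.8
```

```bash
python3 -c "
from h import *
o=get_obs();print(o['moment'],o['force'],o['joint_torque'],o['joints'],o['ee_rot'],2*np.degrees(np.arctan2(o['ee_rot'][1],o['ee_rot'][0])))"
```

```text
[0.36662723 0.19007781 0.29633137] [-1.60047108  2.03103928  5.85106501] [ -1.34126745 -39.29525614 -19.33611989  -0.1644843   -0.38659447
   0.38766679] [-7.12553376e-03  4.60349349e-01  1.75524719e+00  2.96384901e-04
  9.24354580e-01 -9.32668744e-01] [9.95863260e-01 2.97800575e+00 1.15304806e-03] 143.01950193965442
```

Emit:
apply_moves(
  translation=[
    [0, 0, 0],
    [0, 0, 0],
    [0, 0, 0],
    [0, 0, 0],
    [0, 0, 0.15],
    [0, 0, 0.4],
    [0, 0, 0.7],
    [0, 0, 0.9],
  ],
  angular=[
    [0, 0, 0],
    [0, 0, 0],
    [0, 0, 0],
    [0, 0, 0],
    [0, 0, 0],
    [0, 0, 0],
    [0, 0, 0],
    [0, 0, 0],
  ],
  claw=0,
)

```text
clock: 5.9
position: [490.4, 112.6, 178.3]
ee_rot: [0.997, 2.977, 0.001]
force: [0.2, -0.3, 0.1]
opening: 86.1
grasp_force: 0.0
```

Emit:
apply_moves(
  translation=[
    [-0.03, -0.1, 0],
    [-0.08, -0.3, 0],
    [-0.12, -0.5, 0],
    [-0.16, -0.65, 0],
    [-0.2, -0.8, 0],
    [-0.25, -0.9, 0],
    [-0.28, -1.0, 0],
    [-0.28, -1.0, 0],
  ],
  angular=[
    [0, 0, 0],
    [0, 0, 0],
    [0, 0, 0],
    [0, 0, 0],
    [0, 0, 0],
    [0, 0, 0],
    [0, 0, 0],
    [0, 0, 0],
  ],
)

```text
clock: 6.7
position: [456.0, -8.3, 175.9]
ee_rot: [-0.999, -2.978, 0.0]
force: [-0.3, -0.5, -0.2]
opening: 85.4
grasp_force: 0.0
```

Emit:
apply_moves(
  translation=[
    [0, -0.1, 0],
    [0, -0.2, 0],
    [0, -0.3, 0],
    [0, -0.4, 0],
    [0, -0.48, 0],
    [0, -0.48, 0],
    [0, -0.48, 0],
    [0, -0.48, 0],
  ],
  angular=[
    [0, 0, 0],
    [0, 0, 0],
    [0, 0, 0],
    [0, 0, 0],
    [0, 0, 0],
    [0, 0, 0],
    [0, 0, 0],
    [0, 0, 0],
  ],
)

```text
clock: 7.5
position: [456.4, -64.6, 176.1]
ee_rot: [-0.997, -2.979, -0.0]
force: [-0.7, -0.1, -0.0]
opening: 85.8
grasp_force: 0.0
```

```bash
python3 -c "
from h import *
wcap('w2',(456.3,-78.4))"
```

```text
guess px [239. 212.]
[227.6 173. ] 92952 circ [255.5 158. ] 300.4 -> [427.9 -66.8] [431.3 -44.3]
[488.4  65.7] 4773 circ [485.   59.8] 65.2 -> [474.2 113.5] [469.6 113.3]
[242.5 207.8] 3202 circ [243.  204.2] 35.3 -> [455.2 -74.3] [453.2 -72.3]
[456.4 -64.6 176.1] [-0.006 -0.018  0.033] [-0.4   0.23  1.76  0.    1.15 -1.32]
```

View pics/w2.png

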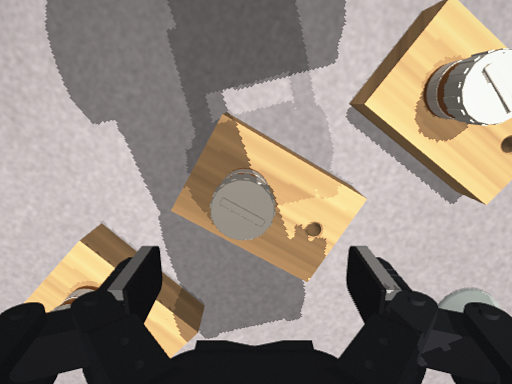

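The H2 cap disc is centred at about (243,209) and its hole at (314,229).

Emit:
apply_moves(
  translation=[
    [0, -0.095, 0],
    [0, -0.095, -0.15],
    [0, -0.095, -0.35],
    [0, -0.095, -0.55],
    [0, -0.095, -0.7],
    [0, -0.095, -0.82],
    [0, -0.095, -0.9],
    [0, -0.095, -0.9],
  ],
  angular=[
    [0, 0, 0],
    [0, 0, 0],
    [0, 0, 0],
    [0, 0, 0],
    [0, 0, 0],
    [0, 0, 0],
    [0, 0, 0],
    [0, 0, 0],
  ],
)

```text
clock: 8.35
position: [456.0, -76.5, 67.3]
ee_rot: [-0.997, -2.977, -0.0]
force: [0.2, 0.1, 0.5]
opening: 86.1
grasp_force: 0.0
```

Emit:
apply_moves(
  translation=[
    [0, 0, 0],
    [0, 0, 0],
    [0, 0, 0],
    [0, 0, 0],
    [0, 0, 0],
    [0, 0, 0],
    [0, 0, 0],
    [0, 0, 0],
  ],
  angular=[
    [0, 0, 0],
    [0, 0, 0],
    [0, 0, 0],
    [0, 0, 0],
    [0, 0, 0],
    [0, 0, 0],
    [0, 0, 0],
    [0, 0, 0],
  ],
  claw=1,
)

```text
clock: 9.15
position: [457.2, -76.1, 69.2]
ee_rot: [0.997, 2.977, 0.001]
force: [-0.5, 3.5, 7.8]
opening: 46.3
grasp_force: 60.9
```

```bash
python3 -c "
from h import *
o=get_obs();print(o['moment'],o['force'],o['joint_torque'][5],o['joints'],o['position'])"
```

```text
[ 0.69148739 -0.12183844 -0.04123299] [-0.4611365   3.54802295  7.84664505] -0.0046929520613048226 [-4.19196726e-01  3.88437732e-01  1.87215663e+00  1.14485302e-03
  8.78924503e-01 -1.34454636e+00] [457.15292975 -76.14103076  69.15820999]
```

Emit:
apply_moves(
  translation=[
    [0, 0, 0],
    [0, 0, 0],
    [0, 0, 0],
    [0, 0, 0],
    [0, 0, 0],
    [0, 0, 0],
    [0, 0, 0],
    [0, 0, 0],
  ],
  angular=[
    [0, 0, -0.008],
    [0, 0, -0.016],
    [0, 0, -0.024],
    [0, 0, -0.032],
    [0, 0, -0.04],
    [0, 0, -0.046],
    [0, 0, -0.046],
    [0, 0, -0.046],
  ],
)

```text
clock: 9.95
position: [456.9, -76.3, 69.1]
ee_rot: [1.414, 2.803, 0.0]
force: [-1.2, 2.0, 6.9]
opening: 46.3
grasp_force: 60.7
```

```bash
python3 -c "
from h import *
o=get_obs();print(o['moment'],o['force'],o['joint_torque'],o['joints'])"
```

```text
[0.44579134 0.07344436 0.36502426] [-1.18338536  2.03825196  6.92335486] [ -1.18770987 -35.13521791 -18.45837414  -0.16041358  -0.43849924
   0.33691197] [-4.19382011e-01  3.88358210e-01  1.87232594e+00  1.88464717e-04
  8.79163716e-01 -1.05603948e+00]
```

Emit:
apply_moves(
  translation=[
    [0, 0, 0],
    [0, 0, 0],
    [0, 0, 0],
    [0, 0, 0],
    [0, 0, 0.15],
    [0, 0, 0.4],
    [0, 0, 0.7],
    [0, 0, 0.9],
  ],
  angular=[
    [0, 0, 0],
    [0, 0, 0],
    [0, 0, 0],
    [0, 0, 0],
    [0, 0, 0],
    [0, 0, 0],
    [0, 0, 0],
    [0, 0, 0],
  ],
  claw=0,
)

```text
clock: 10.75
position: [456.8, -76.5, 178.3]
ee_rot: [1.415, 2.802, 0.0]
force: [0.7, -1.0, -0.5]
opening: 85.3
grasp_force: 0.0
```

Emit:
apply_moves(
  translation=[
    [0, -0.15, 0],
    [0, -0.3, 0],
    [0, -0.45, 0],
    [0, -0.6, 0],
    [0, -0.75, 0],
    [0, -0.9, 0],
    [0, -1.0, 0],
    [0, -1.0, 0],
  ],
  angular=[
    [0, 0, 0.008],
    [0, 0, 0.016],
    [0, 0, 0.024],
    [0, 0, 0.032],
    [0, 0, 0.04],
    [0, 0, 0.046],
    [0, 0, 0.046],
    [0, 0, 0.046],
  ],
)

```text
clock: 11.55
position: [456.3, -197.3, 175.9]
ee_rot: [-1.001, -2.978, 0.0]
force: [-0.2, -0.1, -0.2]
opening: 85.3
grasp_force: 0.0
```

Emit:
apply_moves(
  translation=[
    [0, -0.12, 0],
    [0, -0.24, 0],
    [0, -0.36, 0],
    [0, -0.46, 0],
    [0, -0.54, 0],
    [0, -0.54, 0],
    [0, -0.54, 0],
    [0, -0.54, 0],
  ],
  angular=[
    [0, 0, 0],
    [0, 0, 0],
    [0, 0, 0],
    [0, 0, 0],
    [0, 0, 0],
    [0, 0, 0],
    [0, 0, 0],
    [0, 0, 0],
  ],
)

```text
clock: 12.35
position: [456.5, -260.7, 176.1]
ee_rot: [-0.997, -2.979, -0.0]
force: [0.0, -0.4, 0.0]
opening: 85.1
grasp_force: 0.0
```

```bash
python3 -c "
from h import *
wcap('w3',(457,-275))"
```

```text
guess px [239. 213.]
[216.3 181.5] 92961 circ [255.5 158. ] 300.4 -> [ 428.  -273.2] [ 431.4 -240.3]
[482.  37.] 4014 circ [490.  38.] 43.4 -> [456.1 -78.4] [459.7 -74.6]
[273.6  93.1] 1901 circ [268.3  92.8] 46.2 -> [ 403.7 -204.4] [ 401.4 -207.1]
[ 17.1 213.3] 2747 circ [1.000e-01 2.185e+02] 53.5 -> [ 357.7 -406.9] [ 352.9 -420.2]
[242.4 210.7] 3015 circ [242.6 208.8] 32.7 -> [ 457.  -271.8] [ 456.  -270.8]
[ 456.5 -260.7  176.1] [ 0.003 -0.008  0.048] [-0.74  0.36  1.58  0.    1.2  -1.67]
```

View pics/w3.png

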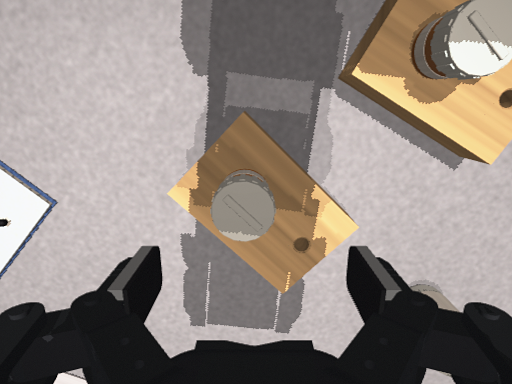

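The H3 cap disc is centred at (242.5,210) and its hole at (302,244). H1 and H2 both held about 0.3–0.4 N·m, so both are sound.

Emit:
apply_moves(
  translation=[
    [0.005, -0.1, 0],
    [0.005, -0.1, -0.15],
    [0.005, -0.1, -0.35],
    [0.005, -0.1, -0.55],
    [0.005, -0.1, -0.7],
    [0.005, -0.1, -0.82],
    [0.005, -0.1, -0.9],
    [0.005, -0.1, -0.9],
  ],
  angular=[
    [0, 0, 0],
    [0, 0, 0],
    [0, 0, 0],
    [0, 0, 0],
    [0, 0, 0],
    [0, 0, 0],
    [0, 0, 0],
    [0, 0, 0],
  ],
)

```text
clock: 13.2
position: [456.7, -273.2, 67.1]
ee_rot: [-0.997, -2.977, -0.001]
force: [0.5, 0.8, -0.4]
opening: 85.3
grasp_force: 0.0
```

Emit:
apply_moves(
  translation=[
    [0, 0, 0],
    [0, 0, 0],
    [0, 0, 0],
    [0, 0, 0],
    [0, 0, 0],
    [0, 0, 0],
    [0, 0, 0],
    [0, 0, 0],
  ],
  angular=[
    [0, 0, 0],
    [0, 0, 0],
    [0, 0, 0],
    [0, 0, 0],
    [0, 0, 0],
    [0, 0, 0],
    [0, 0, 0],
    [0, 0, 0],
  ],
  claw=1,
)

```text
clock: 14.0
position: [458.1, -272.6, 69.4]
ee_rot: [0.997, 2.977, 0.002]
force: [2.7, 6.9, 7.6]
opening: 46.7
grasp_force: 61.2
```

Emit:
apply_moves(
  translation=[
    [0, 0, 0],
    [0, 0, 0],
    [0, 0, 0],
    [0, 0, 0],
    [0, 0, 0],
    [0, 0, 0],
    [0, 0, 0],
    [0, 0, 0],
  ],
  angular=[
    [0, 0, -0.008],
    [0, 0, -0.016],
    [0, 0, -0.024],
    [0, 0, -0.032],
    [0, 0, -0.038],
    [0, 0, -0.043],
    [0, 0, -0.043],
    [0, 0, -0.043],
  ],
)

```text
clock: 14.8
position: [457.9, -272.7, 69.4]
ee_rot: [1.389, 2.816, 0.001]
force: [2.0, 6.1, 7.8]
opening: 46.7
grasp_force: 61.2
```

```bash
python3 -c "
from h import *
o=get_obs();print(o['moment'],o['force'],o['joint_torque'],o['joints'])"
```

```text
[ 1.04199463 -0.44677727 -0.03814614] [1.9718827  6.05877    7.79574878] [ -3.0176758  -41.75426245 -20.03815234  -1.13876648  -0.59988543
   0.06280119] [-0.7579188   0.51330528  1.66507441  0.00184104  0.96150366 -1.41349592]
```

The third cap (H3) is the loose one, at about 0.06 N·m. I'll release it and go to the pin.

Emit:
apply_moves(
  translation=[
    [0, 0, 0],
    [0, 0, 0],
    [0, 0, 0],
    [0, 0, 0],
    [0, 0, 0.15],
    [0, 0, 0.4],
    [0, 0, 0.7],
    [0, 0, 0.95],
  ],
  angular=[
    [0, 0, 0],
    [0, 0, 0],
    [0, 0, 0],
    [0, 0, 0],
    [0, 0, 0],
    [0, 0, 0],
    [0, 0, 0],
    [0, 0, 0],
  ],
  claw=0,
)

```text
clock: 15.6
position: [457.0, -273.3, 183.9]
ee_rot: [1.389, 2.817, -0.001]
force: [-0.3, -0.3, 0.5]
opening: 85.4
grasp_force: 0.0
```

Emit:
apply_moves(
  translation=[
    [0.02, 0.12, 0],
    [0.04, 0.25, 0],
    [0.06, 0.38, 0],
    [0.08, 0.51, 0],
    [0.1, 0.64, 0],
    [0.12, 0.77, 0],
    [0.13, 0.9, 0],
    [0.14, 1.0, 0],
  ],
  angular=[
    [0, 0, 0.005],
    [0, 0, 0.01],
    [0, 0, 0.015],
    [0, 0, 0.02],
    [0, 0, 0.025],
    [0, 0, 0.03],
    [0, 0, 0.035],
    [0, 0, 0.04],
  ],
)

```text
clock: 16.4
position: [473.9, -151.7, 182.0]
ee_rot: [-1.02, -2.971, -0.0]
force: [0.4, 0.2, -0.9]
opening: 85.2
grasp_force: 0.0
```

Emit:
apply_moves(
  translation=[
    [0.02, 0.12, 0],
    [0.04, 0.25, 0],
    [0.06, 0.38, 0],
    [0.08, 0.51, 0],
    [0.1, 0.64, 0],
    [0.12, 0.77, 0],
    [0.13, 0.9, 0],
    [0.14, 1.0, 0],
  ],
  angular=[
    [0, 0, 0.005],
    [0, 0, 0.01],
    [0, 0, 0.015],
    [0, 0, 0.02],
    [0, 0, 0.025],
    [0, 0, 0.03],
    [0, 0, 0.035],
    [0, 0, 0.04],
  ],
  claw=0.4,
)

```text
clock: 17.2
position: [490.7, -31.9, 182.1]
ee_rot: [0.641, 3.076, 0.0]
force: [-0.7, -1.4, -0.4]
opening: 51.1
grasp_force: 0.0
```

Emit:
apply_moves(
  translation=[
    [0.02, 0.12, 0],
    [0.04, 0.25, 0],
    [0.06, 0.38, 0],
    [0.08, 0.51, 0],
    [0.1, 0.64, 0],
    [0.12, 0.77, 0],
    [0.13, 0.9, 0],
    [0.14, 1.0, 0],
  ],
  angular=[
    [0, 0, 0.005],
    [0, 0, 0.01],
    [0, 0, 0.015],
    [0, 0, 0.02],
    [0, 0, 0.025],
    [0, 0, 0.03],
    [0, 0, 0.03],
    [0, 0, 0.03],
  ],
)

```text
clock: 18.0
position: [507.4, 88.0, 182.1]
ee_rot: [-0.351, -3.122, 0.0]
force: [1.0, -0.3, -0.5]
opening: 51.1
grasp_force: 0.0
```

Emit:
apply_moves(
  translation=[
    [0.02, 0.12, 0],
    [0.04, 0.25, 0],
    [0.06, 0.38, 0],
    [0.08, 0.51, 0],
    [0.1, 0.64, 0],
    [0.12, 0.77, 0],
    [0.13, 0.9, 0],
    [0.14, 1.0, 0],
  ],
  angular=[
    [0, 0, 0],
    [0, 0, 0],
    [0, 0, 0],
    [0, 0, 0],
    [0, 0, 0],
    [0, 0, 0],
    [0, 0, 0],
    [0, 0, 0],
  ],
)

```text
clock: 18.8
position: [524.2, 208.2, 182.0]
ee_rot: [-0.352, -3.122, -0.0]
force: [-0.4, -1.0, 1.0]
opening: 51.3
grasp_force: 0.0
```

Emit:
apply_moves(
  translation=[
    [0, 0.12, 0],
    [0, 0.25, 0],
    [0, 0.38, 0],
    [0, 0.5, 0],
    [0, 0.6, 0],
    [0, 0.65, 0],
    [0, 0.65, 0],
    [0, 0.65, 0],
  ],
  angular=[
    [0, 0, 0],
    [0, 0, 0],
    [0, 0, 0],
    [0, 0, 0],
    [0, 0, 0],
    [0, 0, 0],
    [0, 0, 0],
    [0, 0, 0],
  ],
)

```text
clock: 19.6
position: [524.3, 284.6, 182.0]
ee_rot: [-0.353, -3.122, 0.0]
force: [-0.2, 0.0, -1.1]
opening: 51.3
grasp_force: 0.0
```

```bash
python3 -c "
from h import *
c=wcap('w4',(530,296))
for p in ((530,296,95),(530,296,45)):print(proj(c,p))
"
```

```text
guess px [271. 203.]
[314.5 149.3] 104119 circ [286.9 176.5] 285.2 -> [497.2 335.1] [512.5 311.9]
[272.3 191.8] 770 circ [273.  191.5] 19.9 -> [521.6 299. ] [521.5 299.5]
[ 29.  260.1] 8582 circ [ 13.  262.5] 89.4 -> [533.7  97.5] [532.8  84.1]
[135.5 275.8] 665 circ [136.3 268.6] 31.8 -> [566.1 176. ] [560.  178.7]
[124.7 368.6] 931 circ [119. 365.] 26.2 -> [653.2 135.8] [648.3 132.2]
[383.1 368.7] 946 circ [389. 365.] 26.2 -> [704.9 361.4] [702. 367.]
[524.3 284.4 182.1] [ 0.015  0.01  -0.025] [ 0.3   0.51  1.34 -0.    1.29 -1.04]
[270.52629204 201.45781555]
[267.79525194 184.94019471]
```

View pics/w4.png

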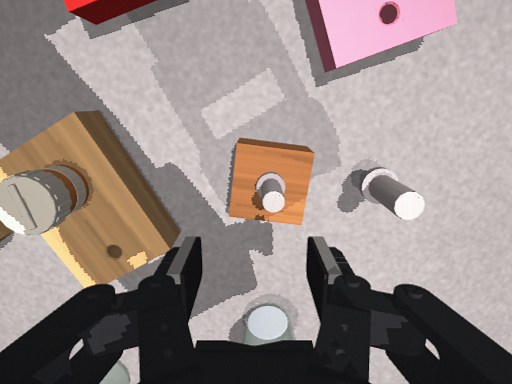

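The pin top is at (273.5,201.5), in the stand. The look-alike stands alone at (408,205) and is bigger. The beaker is below, at (268,325).

Emit:
apply_moves(
  translation=[
    [0.045, 0.11, 0],
    [0.045, 0.11, -0.15],
    [0.045, 0.11, -0.3],
    [0.045, 0.11, -0.45],
    [0.045, 0.11, -0.6],
    [0.045, 0.11, -0.75],
    [0.045, 0.11, -0.9],
    [0.045, 0.11, -1.0],
  ],
  angular=[
    [0, 0, 0],
    [0, 0, 0],
    [0, 0, 0],
    [0, 0, 0],
    [0, 0, 0],
    [0, 0, 0],
    [0, 0, 0],
    [0, 0, 0],
  ],
)

```text
clock: 20.45
position: [529.4, 297.4, 60.9]
ee_rot: [-0.354, -3.12, 0.001]
force: [0.2, 0.1, -0.3]
opening: 51.0
grasp_force: 0.0
```

Emit:
apply_moves(
  translation=[
    [0, 0, -0.02],
    [0, 0, -0.02],
    [0, 0, -0.02],
    [0, 0, -0.02],
    [0, 0, -0.02],
    [0, 0, -0.02],
    [0, 0, -0.02],
    [0, 0, -0.02],
  ],
  angular=[
    [0, 0, 0],
    [0, 0, 0],
    [0, 0, 0],
    [0, 0, 0],
    [0, 0, 0],
    [0, 0, 0],
    [0, 0, 0],
    [0, 0, 0],
  ],
  claw=1,
)

```text
clock: 21.25
position: [529.9, 298.1, 60.4]
ee_rot: [0.353, 3.121, 0.001]
force: [-0.4, -0.7, 5.2]
opening: 16.6
grasp_force: 58.5
```

```bash
python3 -c "
from h import *
o=get_obs();print(o['moment'],o['force'],o['position'],o['opening'],o['grasp_force'],o['joints'])"
```

```text
[-0.11897508  0.14625308  0.03212235] [-0.44347869 -0.70786152  5.18561921] [529.94408296 298.13167589  60.36179338] 16.635818980100836 58.53988587856293 [ 3.20028565e-01  6.64815918e-01  1.42509360e+00 -1.01973467e-04
  1.05059124e+00 -1.02567121e+00]
```

Emit:
apply_moves(
  translation=[
    [0, 0, 0.06],
    [0, 0, 0.15],
    [0, 0, 0.28],
    [0, 0, 0.43],
    [0, 0, 0.6],
    [0, 0, 0.78],
    [0, 0, 0.92],
    [0, 0, 1.0],
  ],
  angular=[
    [0, 0, 0],
    [0, 0, 0],
    [0, 0, 0],
    [0, 0, 0],
    [0, 0, 0],
    [0, 0, 0],
    [0, 0, 0],
    [0, 0, 0],
  ],
)

```text
clock: 22.05
position: [529.9, 298.2, 181.8]
ee_rot: [0.353, 3.12, 0.002]
force: [-1.3, 0.8, 0.6]
opening: 16.5
grasp_force: 58.4
```

Emit:
apply_moves(
  translation=[
    [0, -0.06, 0],
    [0, -0.15, 0],
    [0, -0.28, 0],
    [0, -0.43, 0],
    [0, -0.58, 0],
    [0, -0.72, 0],
    [0, -0.86, 0],
    [0, -1.0, 0],
  ],
  angular=[
    [0, 0, 0],
    [0, 0, 0],
    [0, 0, 0],
    [0, 0, 0],
    [0, 0, 0],
    [0, 0, 0],
    [0, 0, 0],
    [0, 0, 0],
  ],
)

```text
clock: 22.85
position: [529.5, 176.4, 179.5]
ee_rot: [-0.353, -3.121, 0.0]
force: [-0.4, 0.6, -0.4]
opening: 16.3
grasp_force: 58.5
```

Emit:
apply_moves(
  translation=[
    [0, -0.12, 0],
    [0, -0.25, 0],
    [0, -0.38, 0],
    [0, -0.5, 0],
    [0, -0.62, 0],
    [0, -0.75, 0],
    [0, -0.88, 0],
    [0, -1.0, 0],
  ],
  angular=[
    [0, 0, 0],
    [0, 0, 0],
    [0, 0, 0],
    [0, 0, 0],
    [0, 0, 0],
    [0, 0, 0],
    [0, 0, 0],
    [0, 0, 0],
  ],
)

```text
clock: 23.65
position: [529.6, 56.7, 179.7]
ee_rot: [0.353, 3.122, -0.0]
force: [-0.1, -0.3, -0.2]
opening: 16.5
grasp_force: 58.5
```

Emit:
apply_moves(
  translation=[
    [0, -0.12, 0],
    [0, -0.25, 0],
    [0, -0.38, 0],
    [0, -0.5, 0],
    [0, -0.62, 0],
    [0, -0.75, 0],
    [0, -0.88, 0],
    [0, -1.0, 0],
  ],
  angular=[
    [0, 0, 0],
    [0, 0, 0],
    [0, 0, 0],
    [0, 0, 0],
    [0, 0, 0],
    [0, 0, 0],
    [0, 0, 0],
    [0, 0, 0],
  ],
)

```text
clock: 24.45
position: [529.6, -63.3, 179.7]
ee_rot: [-0.353, -3.122, 0.0]
force: [0.7, 0.3, -0.8]
opening: 16.8
grasp_force: 58.5
```

Emit:
apply_moves(
  translation=[
    [0, -0.12, 0],
    [0, -0.25, 0],
    [0, -0.38, 0],
    [0, -0.5, 0],
    [0, -0.62, 0],
    [0, -0.75, 0],
    [0, -0.88, 0],
    [0, -1.0, 0],
  ],
  angular=[
    [0, 0, 0],
    [0, 0, 0],
    [0, 0, 0],
    [0, 0, 0],
    [0, 0, 0],
    [0, 0, 0],
    [0, 0, 0],
    [0, 0, 0],
  ],
)

```text
clock: 25.25
position: [529.6, -183.4, 179.7]
ee_rot: [0.353, 3.122, -0.0]
force: [-1.4, 0.3, -0.7]
opening: 16.6
grasp_force: 58.5
```

Emit:
apply_moves(
  translation=[
    [0.02, -0.1, 0],
    [0.03, -0.2, 0],
    [0.03, -0.3, 0],
    [0.03, -0.38, 0],
    [0.03, -0.42, 0],
    [0.03, -0.42, 0],
    [0.03, -0.42, 0],
    [0.03, -0.42, 0],
  ],
  angular=[
    [0, 0, 0],
    [0, 0, 0],
    [0, 0, 0],
    [0, 0, 0],
    [0, 0, 0],
    [0, 0, 0],
    [0, 0, 0],
    [0, 0, 0],
  ],
)

```text
clock: 26.05
position: [533.3, -231.9, 179.7]
ee_rot: [0.352, 3.122, 0.0]
force: [-0.1, 0.2, -0.7]
opening: 16.8
grasp_force: 58.5
```

```bash
python3 -c "
from h import *
c=wcap('w5',(457,-272))
o=get_obs();x,y,z=o['position'];print('hole exp',proj(c,(531.7,-263,45)),'foot exp',proj(c,(x,y,z-40.4)),'collar underside',proj(c,(x,y,z-15.4)),o['opening'])
cv2.imwrite('pics/w5z.png',cv2.resize(c['color'][150:384,100:400],None,fx=2.5,fy=2.5)[:,:,::-1])
"
```

```text
guess px [173. 109.]
[216.8 182.3] 94680 circ [255.5 183. ] 314.3 -> [ 513.7 -255.7] [ 520.6 -228.1]
[469.2  38.5] 5510 circ [477.4  42. ] 53.8 -> [457.2 -71.6] [460.5 -66.5]
[173.4 109.5] 3982 circ [174.9 108.6] 37.7 -> [ 457.1 -271.7] [ 456.7 -270.5]
[254.  310.6] 3102 circ [253.5 310.3] 39.8 -> [ 627.2 -253.7] [ 626.8 -254. ]
[ 533.3 -231.9  179.8] [ 0.001 -0.019 -0.016] [-0.61  0.48  1.4   0.    1.27 -1.96]
hole exp [220.83515201 188.06950262] foot exp [254.38574756 219.64449755] collar underside [254.44690509 236.09913289] 16.51029301582588
```

View pics/w5z.png

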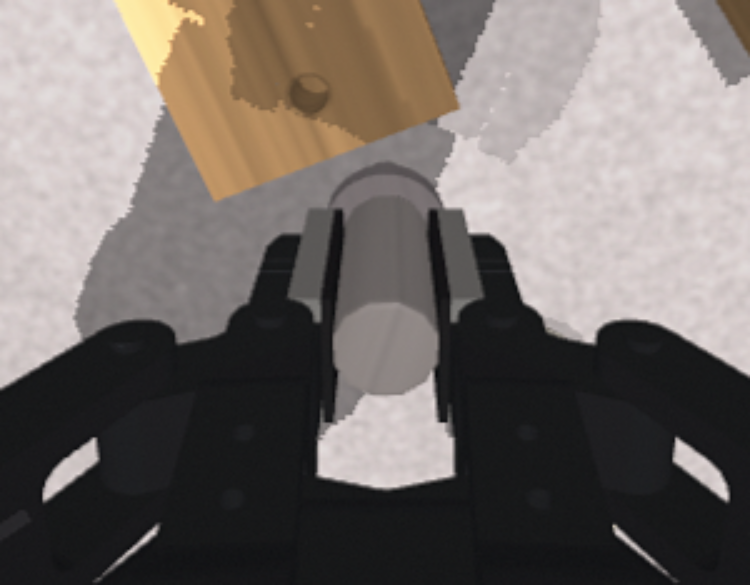

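The hole in the zoom is at (310,93.5), i.e. pixel (224,187.4). The pin is held upright, with its top disc at pixel (254.4,289.4) and the front of its collar rim at pixel (254.4,215.2).

```bash
python3 -c "
from h import *
c=capture('wrist');o=get_obs();P=o['position'];T=cv2.Rodrigues(o['ee_rot'])[0]
print('hole',ray(c,(224,187.4),45))
top=ray(c,(254.4,289.4),P[2]+34.6);print('top',top,'tool off',T.T@(top-P))
for dz,n in((-9.4,'coltop'),(-15.4,'colbot')):
    q=ray(c,(254.4,215.2),P[2]+dz);print(n,T.T@(q-P))
print(P)"
```

```text
hole [ 531.7502107  -260.04307283   45.        ]
top [ 533.84013867 -232.18630039  214.37311314] tool off [ -0.58584181  -0.07766418 -34.59997116]
coltop [14.34815777 -0.02066022  9.39924662]
colbot [ 1.21382535e+01 -1.26360880e-02  1.53993628e+01]
[ 533.28825788 -231.97972382  179.77311314]
```

Emit:
apply_moves(
  translation=[
    [-0.015, -0.1, 0],
    [-0.015, -0.2, 0],
    [-0.015, -0.236, -0.1],
    [-0.015, -0.236, -0.25],
    [-0.015, -0.236, -0.42],
    [-0.015, -0.236, -0.58],
    [-0.015, -0.236, -0.7],
    [-0.015, -0.236, -0.74],
  ],
  angular=[
    [0, 0, 0],
    [0, 0, 0],
    [0, 0, 0],
    [0, 0, 0],
    [0, 0, 0],
    [0, 0, 0],
    [0, 0, 0],
    [0, 0, 0],
  ],
)

```text
clock: 26.95
position: [530.5, -260.5, 88.5]
ee_rot: [-0.353, -3.119, -0.003]
force: [-0.6, 0.7, -0.5]
opening: 16.6
grasp_force: 58.5
```

```bash
python3 -c "
from h import *
c=capture('wrist');o=get_obs();P=o['position'];print(P,o['force'],o['moment'])
T=cv2.Rodrigues(o['ee_rot'])[0]
print('foot exp',proj(c,P+T@np.array([-.7,0,40.4])),'hole exp',proj(c,(531.8,-260.2,45)))
cv2.imwrite('pics/w6z.png',cv2.resize(c['color'][170:300,190:320],None,fx=4.5,fy=4.5,interpolation=2)[:,:,::-1])
"
```

```text
[ 530.65332618 -260.56776653   88.76657724] [ 0.03871041  0.41566637 -1.30575032] [0.01469665 0.06181815 0.04582349]
foot exp [254.37527582 221.10726704] hole exp [255.2489347  219.85287339]
```

View pics/w6z.png

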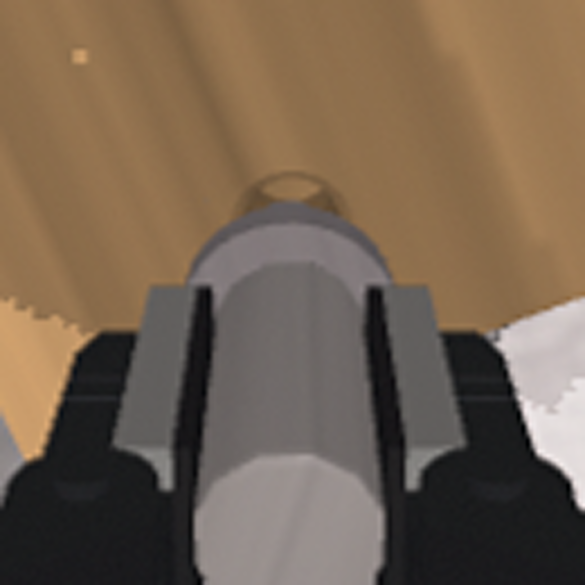

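The hole rim shows just ahead of the collar, laterally in line with the pin to within 0.3 mm, with its far edge where expected. I'll lower it gently.

Emit:
apply_moves(
  translation=[
    [0, 0, -0.01],
    [0, 0, -0.02],
    [0, 0, -0.03],
    [0, 0, -0.045],
    [0, 0, -0.06],
    [0, 0, -0.075],
    [0, 0, -0.09],
    [0, 0, -0.09],
  ],
  angular=[
    [0, 0, 0],
    [0, 0, 0],
    [0, 0, 0],
    [0, 0, 0],
    [0, 0, 0],
    [0, 0, 0],
    [0, 0, 0],
    [0, 0, 0],
  ],
)

```text
clock: 27.8
position: [531.3, -260.6, 79.8]
ee_rot: [-0.353, -3.121, -0.0]
force: [-0.4, -0.2, -0.6]
opening: 16.6
grasp_force: 58.5
```

Emit:
apply_moves(
  translation=[
    [0, 0, -0.02],
    [0, 0, -0.04],
    [0, 0, -0.06],
    [0, 0, -0.08],
    [0, 0, -0.1],
    [0, 0, -0.12],
    [0, 0, -0.135],
    [0, 0, -0.135],
  ],
  angular=[
    [0, 0, 0],
    [0, 0, 0],
    [0, 0, 0],
    [0, 0, 0],
    [0, 0, 0],
    [0, 0, 0],
    [0, 0, 0],
    [0, 0, 0],
  ],
)

```text
clock: 28.6
position: [531.3, -260.7, 63.6]
ee_rot: [-0.353, -3.121, -0.0]
force: [0.1, -0.4, 0.0]
opening: 16.5
grasp_force: 58.5
```

Emit:
apply_moves(
  translation=[
    [0, 0, -0.005],
    [0, 0, -0.01],
    [0, 0, -0.015],
    [0, 0, -0.02],
    [0, 0, -0.025],
    [0, 0, -0.03],
    [0, 0, -0.032],
    [0, 0, -0.032],
  ],
  angular=[
    [0, 0, 0],
    [0, 0, 0],
    [0, 0, 0],
    [0, 0, 0],
    [0, 0, 0],
    [0, 0, 0],
    [0, 0, 0],
    [0, 0, 0],
  ],
)

```text
clock: 29.4
position: [531.5, -260.7, 60.4]
ee_rot: [0.353, 3.122, -0.0]
force: [-2.0, 1.1, 3.2]
opening: 16.8
grasp_force: 58.9
```

Emit:
apply_moves(
  translation=[
    [0, 0, -0.003],
    [0, 0, -0.005],
    [0, 0, -0.005],
    [0, 0, -0.005],
    [0, 0, -0.005],
    [0, 0, -0.005],
    [0, 0, -0.005],
    [0, 0, -0.005],
  ],
  angular=[
    [0, 0, 0],
    [0, 0, 0],
    [0, 0, 0],
    [0, 0, 0],
    [0, 0, 0],
    [0, 0, 0],
    [0, 0, 0],
    [0, 0, 0],
  ],
)

```text
clock: 30.2
position: [531.5, -260.7, 60.4]
ee_rot: [0.353, 3.121, -0.001]
force: [-3.6, 2.4, 10.3]
opening: 16.5
grasp_force: 59.5
```

Emit:
apply_moves(
  translation=[
    [0, 0, 0],
    [0, 0, 0],
    [0, 0, 0],
    [0, 0, 0],
    [0, 0, 0],
    [0, 0, 0.05],
    [0, 0, 0.12],
    [0, 0, 0.2],
  ],
  angular=[
    [0, 0, 0],
    [0, 0, 0],
    [0, 0, 0],
    [0, 0, 0],
    [0, 0, 0],
    [0, 0, 0],
    [0, 0, 0],
    [0, 0, 0],
  ],
  claw=0.4,
)

```text
clock: 31.0
position: [531.5, -260.7, 84.4]
ee_rot: [0.353, 3.121, -0.0]
force: [0.2, -0.2, 0.7]
opening: 51.3
grasp_force: 0.0
```

Emit:
apply_moves(
  translation=[
    [0, 0, 0.15],
    [0, 0, 0.3],
    [0, 0, 0.5],
    [0, 0, 0.7],
    [0, 0.1, 0.8],
    [0, 0.2, 0.8],
    [0, 0.25, 0.8],
    [0, 0.25, 0.8],
  ],
  angular=[
    [0, 0, 0],
    [0, 0, 0],
    [0, 0, 0],
    [0, 0, 0],
    [0, 0, 0],
    [0, 0, 0],
    [0, 0, 0],
    [0, 0, 0],
  ],
)

```text
clock: 31.8
position: [531.1, -229.2, 178.4]
ee_rot: [-0.35, -3.12, -0.002]
force: [-0.0, 0.2, -0.3]
opening: 51.1
grasp_force: 0.0
```

```bash
python3 -c "
from h import *
c=capture('wrist');o=get_obs();print(o['position'],o['force'])
a=cv2.resize(c['color'][60:320,100:400],None,fx=1.33,fy=1.33)
s=capture('side');b=s['color'][120:250,200:370];b=cv2.resize(b,(400,a.shape[0]))
cv2.imwrite('pics/fin.png',np.hstack([a,b])[:,:,::-1])
"
```

```text
[ 531.17125751 -229.85743649  178.46284756] [-0.53386183 -0.02202676 -0.25855026]
```

View pics/fin.png

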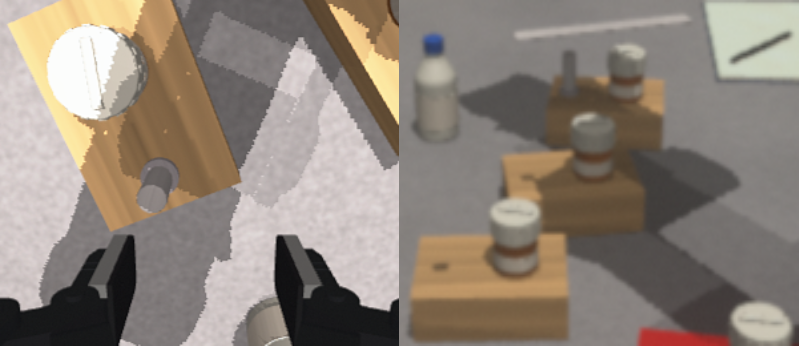

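The pin is seated upright with its collar on the far holder, at about (155,170) in the left half. The cap bar has turned about 15° from the holder's axis.

```bash
python3 -c "
from workcell import *
print(hand_in())"
```

```text
the job is handed in; nothing more can be done
None
```

I turned all three caps about 15–17° clockwise and handed the job in at about 32 s, with the marker pin fully home in the hole of the loose jar's holder. The loose cap is on the holder farthest to the robot's right (about 0.06 N·m; the other two held about 0.3–0.4 N·m).

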